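# Line up the wardrobe jars by height

## Robot

A 7-joint arm with a two-finger parallel gripper is mounted at the origin on the work surface. World frame = base frame: x ahead of the robot, y to its left, z up, the work surface at z = 0. Lengths are in m, angles in rad, forces in N, time in s.
With the tool pointing down it reaches from about 0.35 to 0.9 m from the base axis. Payload 19.9 kg.
Tool frame: the origin (TCP) lies at the very end of the fingers, on their centre line; the grasp point (between the pads) lies 19 mm behind it (bot.grasp_offset is the z of the grasp point in the tool frame, in m); z points along the fingers, x is the direction in which the jaws open and shut, and the axes are right-handed (so a half turn about z gives the same grasp; the last joint's range is limited). The gripper opens to 85 mm and grips with 20 to 120 N. Pads are 22 mm wide; open, the fingers measure 114 mm over their backs; the gripper's body (76 mm by 85 mm) begins 54 mm behind the grasp point. The pads swing forward as they close: fully open they stand 13 mm farther back than shut.
Start: joints at [1.264, 0.417, -0.01, 1.614, 0.005, 1.111, -0.053], TCP at [0.164, -0.603, 0.231] pointing down, gripper open.
Joint ranges: [-2.81, 2.81], [-0.39, 2.02], [-1.27, 1.25], [0.06, 2.57], [-1.19, 4.33], [0.19, 2], [-2.82, 2.82]. Speed limits (rad/s): [1.89, 1.89, 2.39, 2.39, 3.01, 3.01, 3.01].

## Interface

Orientations are given as [roll, pitch, yaw] about the fixed x, y, z axes, in that order (R = Rz(yaw) Ry(pitch) Rx(roll)).
In Python, from plant import bot gives the robot as it stands. The module is installed in compiled form; this text tells all that it offers.
- The arm moves only by the shell command python3 -m pendant 'ROWS'. ROWS is JSON, a list of rows, each a list of 7 numbers: the shift along the tool's x, y, z in m, then the turn, a rotation vector about the tool's x, y, z in degrees, then the closure in counts, from 0 (fully open) to 255 (shut). In form: [[dx, dy, dz, rx, ry, rz, claw], ...]. A call has 1 to 20 rows; each row is the pose to reach, as a shift and turn from the pose commanded when the call began, along the tool's axes at that moment; what a row does not reach only later rows make up. A row lasts 1/8 s, in which the tool goes at most 62.5 mm and 10.7 degrees, less where a joint would pass 70% of its speed; a pose out of reach is approached as far as the arm can. A call with a gripper value outside its range is refused whole. The fingers move at their own pace and stop on an object; the grip force is fixed at half the most. Time passes only in rows, so rows that repeat a pose let the fingers close. It gives the time, the measured TCP pose, the force and the opening at its end, in the units of the state.
- bot.state(): the state, without advancing time (a new reading comes with each control period).
- bot.camera(name): name is "side" or "top" or "wrist"; returns (picture, depth): 400x640x3 uint8, blue, green, red; 400x640 float32, m along the optical axis (not along the pixel's ray), 0 where there is no reading.
- bot.camera_info(name): a dict with "intrinsics" (3x3 intrinsics, pixels), "R" (3x3) and "t" (3): a world point X has camera coordinates R X + t; the wrist camera has in their place "tool_from_camera" (4x4, takes a point from camera to tool coordinates, whose origin is the TCP and whose axes are the tool frame's). Camera axes: x right, y down, z forward; pixel columns grow to the right and rows downward; lengths in m; the calibration is good to about 2 mm. A picture is of the moment at which its call begins: read the wrist's pose just before it. camera_info takes no time and is no camera call.
- bot.sign_off(): hands the job in, once; it reports no verdict.
Trained networks look in the newest picture that a camera, given by its name, has taken for a name from the list of things; names that differ only in an ending like _2 or _b are one class to them, and where a whole thing is asked for, a point or a joint stands for the part that bears it (a point fixed in the world has none). Each returns a list of dicts, best first, with "conf" (0 to 1); they miss things now and then, are a little off and sometimes report something else, mostly with a low value. They report only what shows in the picture. A call takes as long as a camera call. They do not tell look-alikes from the thing itself.
- bot.spot_in(thing, camera): "extent" ([left, top, right, bottom] in pixels, round what is visible of it).
The state is a dict: "time": time; "joint_pos": joint angles; "joint_vel": joint speeds; "joint_torque": joint torques, N m; "tool_pos": TCP position; "ee_rot": TCP orientation; "force": force on the tool from outside, world axes, zero at the start; "moment": the same for the moment, N m; "gripper_width": finger opening in m.
Only numpy, scipy, OpenCV 4.12 (cv2) and the standard library are available. Lean on these libraries where they do the work, as an engineer would, in place of code of your own. Each camera call takes 0.05 s, during which the arm holds its last target.

## Task

Stand the four glass jars on the row of cork coasters in order of height, one jar upright in the middle of each coaster: the tallest next to the round table mirror, then stepping down to the shortest at the far end of the row. They are glass, so set each one down gently and do not knock any over, and leave the travel mug standing where it is.

Things in the scene. Friction and masses are not known exactly. Their poses are not given: they have to be found in the camera images.
- jar_a_centre (a point): The tallest of four straight-sided round clear glass jars with a flat aluminium twist cap (cedar moth balls inside, which do not move): 58 mm across, the same over jar and cap, 122 mm high with its cap (the cap is the top 16 mm), about 280 g. The point is the jar's centre, half-way up; z is its upright axis. It starts standing on the shelf (z = 0). Its sides are plain and can be gripped from above at any height; the nearer the cap, the more room a gripper's palm has.
- jar_b_centre (a point): The second tallest of four straight-sided round clear glass jars with a flat aluminium twist cap (coins inside, which do not move): 53 mm across, the same over jar and cap, 98 mm high with its cap (the cap is the top 16 mm), about 210 g. The point is the jar's centre, half-way up; z is its upright axis. It starts standing on the shelf (z = 0). Its sides are plain and can be gripped from above at any height; the nearer the cap, the more room a gripper's palm has.
- jar_c_centre (a point): The third tallest of four straight-sided round clear glass jars with a flat aluminium twist cap (wooden buttons inside, which do not move): 48 mm across, the same over jar and cap, 76 mm high with its cap (the cap is the top 16 mm), about 150 g. The point is the jar's centre, half-way up; z is its upright axis. It starts standing on the shelf (z = 0). Its sides are plain and can be gripped from above at any height; the nearer the cap, the more room a gripper's palm has.
- jar_d_centre (a point): The shortest of four straight-sided round clear glass jars with a flat aluminium twist cap (steel studs inside, which do not move): 43 mm across, the same over jar and cap, 56 mm high with its cap (the cap is the top 16 mm), about 100 g. The point is the jar's centre, half-way up; z is its upright axis. It starts standing on the shelf (z = 0). Its sides are plain and can be gripped from above at any height; the nearer the cap, the more room a gripper's palm has.
- coaster_1: One of four identical round cork coasters, 80 mm across and 4 mm thick, glued about 98 mm apart in a nearly straight row on a low brown wooden riser (110 mm deep, 400 mm long, 18 mm high). Where in the row this one lies differs from start to start. The origin is the centre of its underside, 18 mm above the shelf; its top is 4 mm higher, 22 mm above the shelf.
- coaster_2: One of four identical round cork coasters, 80 mm across and 4 mm thick, glued about 98 mm apart in a nearly straight row on a low brown wooden riser (110 mm deep, 400 mm long, 18 mm high). Where in the row this one lies differs from start to start. The origin is the centre of its underside, 18 mm above the shelf; its top is 4 mm higher, 22 mm above the shelf.
- coaster_3: One of four identical round cork coasters, 80 mm across and 4 mm thick, glued about 98 mm apart in a nearly straight row on a low brown wooden riser (110 mm deep, 400 mm long, 18 mm high). Where in the row this one lies differs from start to start. The origin is the centre of its underside, 18 mm above the shelf; its top is 4 mm higher, 22 mm above the shelf.
- coaster_4: One of four identical round cork coasters, 80 mm across and 4 mm thick, glued about 98 mm apart in a nearly straight row on a low brown wooden riser (110 mm deep, 400 mm long, 18 mm high). Where in the row this one lies differs from start to start. The origin is the centre of its underside, 18 mm above the shelf; its top is 4 mm higher, 22 mm above the shelf.
- mirror: A round table mirror, 100 mm across, in a steel rim on a short stem and a round foot of 90 mm, 140 mm tall in all; it does not move. It stands on the shelf at one end of the riser, in line with the row of coasters, about 130 mm from the middle of the nearest coaster; which end, left or right, differs from start to start (a dark wooden keepsake box, 114 by 84 by 61 mm, stands at the other end). The origin is the centre of the foot's underside.
- mug_centre (a point): A silver aluminium travel mug with a black lid, 71 mm across and 165 mm tall, 350 g, loose, standing upright among the jars; it is not part of the row. The point is its centre, half-way up; z is its upright axis.
Mind the look-alikes: they are no part of the job. What is shaped like the part that bears jar_c_centre but blue is not meant.

How it is judged:
At the end, for the whole second after the job is handed in: From the mirror outwards the jars stand tallest to shortest, one per coaster: centre within 13 mm of the coaster's middle, foot on the cork within 5 mm, upright within 0.1 rad, released and at rest. The travel mug is upright within 0.1 rad and within 25 mm of its start ((horizontal distance between jar_a_centre and coaster_1 below 0.013 m or horizontal distance between jar_a_centre and coaster_2 below 0.013 m or horizontal distance between jar_a_centre and coaster_3 below 0.013 m or horizontal distance between jar_a_centre and coaster_4 below 0.013 m) and horizontal distance between jar_a_centre and mirror below 0.179 m and height (world z) of jar_a_centre between 0.078 and 0.088 m and angle between each of jar_a_centre, jar_b_centre, jar_c_centre, jar_d_centre, mug_centre's own z axis and vertical below 0.1 rad and linear speed of each of jar_a, jar_b, jar_c, jar_d below 0.02 m/s and angular speed of each of jar_a, jar_b, jar_c, jar_d below 0.2 rad/s and (horizontal distance between jar_b_centre and coaster_1 below 0.013 m or horizontal distance between jar_b_centre and coaster_2 below 0.013 m or horizontal distance between jar_b_centre and coaster_3 below 0.013 m or horizontal distance between jar_b_centre and coaster_4 below 0.013 m) and horizontal distance between jar_b_centre and mirror between 0.179 and 0.277 m and height (world z) of jar_b_centre between 0.066 and 0.076 m and (horizontal distance between jar_c_centre and coaster_1 below 0.013 m or horizontal distance between jar_c_centre and coaster_2 below 0.013 m or horizontal distance between jar_c_centre and coaster_3 below 0.013 m or horizontal distance between jar_c_centre and coaster_4 below 0.013 m) and horizontal distance between jar_c_centre and mirror between 0.277 and 0.375 m and height (world z) of jar_c_centre between 0.055 and 0.065 m and (horizontal distance between jar_d_centre and coaster_1 below 0.013 m or horizontal distance between jar_d_centre and coaster_2 below 0.013 m or horizontal distance between jar_d_centre and coaster_3 below 0.013 m or horizontal distance between jar_d_centre and coaster_4 below 0.013 m) and horizontal distance between jar_d_centre and mirror above 0.375 m and height (world z) of jar_d_centre between 0.045 and 0.055 m and distance of mug_centre from where it was at the start of the episode below 0.025 m); the robot touches nothing.
It fails at once if a jar is let go in the air, its foot more than 15 mm above the cork (dropped) ((height (world z) of jar_a_centre above 0.098 m and contact force between the fingers and jar_a below 0.1 N) or (height (world z) of jar_b_centre above 0.086 m and contact force between the fingers and jar_b below 0.1 N) or (height (world z) of jar_c_centre above 0.075 m and contact force between the fingers and jar_c below 0.1 N) or (height (world z) of jar_d_centre above 0.065 m and contact force between the fingers and jar_d below 0.1 N)).
It fails at once if a glass jar is slammed onto a coaster (more than 60 N) (contact force between any of coaster_1, coaster_2, coaster_3, coaster_4 and anything else above 60 N).
It fails at once if a jar is knocked over (angle between any of jar_a_centre, jar_b_centre, jar_c_centre, jar_d_centre's own z axis and vertical above 0.8 rad).
It fails at once if the travel mug is knocked over or pushed more than 25 mm away (angle between mug_centre's own z axis and vertical above 0.4 rad or distance of mug_centre from where it was at the start of the episode above 0.025 m).
It also fails if it takes over 109 s, if anything falls off the work surface, if the arm or the gripper's body presses on something with over 40 N, if the wrist force passes 120 N, or if a joint passes its speed limit or range.

## Working session

There is one attempt and no reset: what is moved stays moved. The work goes in short steps, Python scripts to look and compute and a shell command to move; the robot and the scene stay as the last step left them, time stands still between calls to the robot, and variables do not carry over. Pictures are saved under pics/ and viewed, and the job is handed in when it is done.

```bash
mkdir -p pics
python3 - <<'E'
from plant import bot
import cv2,numpy as np
s=bot.state();print(s)
for n in("side","top"):
    p,d=bot.camera(n);cv2.imwrite(f"pics/{n}0.png",p);np.save(f"{n}0.npy",d)
    print(n,bot.camera_info(n))
print(bot.camera_info("wrist"))
E
```

```text
{'time': 0.0, 'joint_pos': array([ 1.26349035,  0.41799481, -0.01030973,  1.61416933,  0.00470465,
        1.1107162 , -0.05299533]), 'joint_vel': array([ 8.13544458e-04, -1.22074966e-03,  2.08111576e-04, -4.27670351e-04,
       -8.13202661e-05, -5.63112996e-04,  8.79544988e-04]), 'joint_torque': array([-5.85493726e-04, -8.64442992e+01,  6.78634476e-01, -4.34891117e+01,
        1.90276623e-02,  7.54079927e-03,  1.65307938e-05]), 'tool_pos': array([ 0.16407887, -0.6027128 ,  0.23064928]), 'ee_rot': array([ 3.14149791e+00,  1.26036967e-03, -1.30496930e+00]), 'force': array([-0.23421938, -0.46673644,  0.13501404]), 'moment': array([0.02784078, 0.0368721 , 0.03282592]), 'gripper_width': 0.0853745735861277}
side {'intrinsics': array([[445.01717524,   0.        , 320.43827091],
       [  0.        , 445.01717524, 202.24792748],
       [  0.        ,   0.        ,   1.        ]]), 'R': array([[-0.71989408, -0.69406146, -0.00558669],
       [-0.51663978,  0.5412092 , -0.66345757],
       [ 0.46350389, -0.47473287, -0.74819305]]), 't': array([0.36922139, 0.31762118, 0.87622887])}
top {'intrin
[... 230 characters left out ...]
    [-9.92188432e-01,  2.33751536e-02, -1.22538633e-01],
       [ 1.22489826e-01, -3.51391998e-03, -9.92463548e-01]]), 't': array([0.00346017, 0.49186678, 0.87544624])}
{'intrinsics': array([[353.07101764,   0.        , 318.76605988],
       [  0.        , 353.07101764, 199.60753587],
       [  0.        ,   0.        ,   1.        ]]), 'tool_from_camera': array([[ 9.99999925e-01,  1.72930521e-04,  3.45394654e-04,
        -4.57558599e-06],
       [-2.57456443e-04,  9.65001086e-01,  2.62245757e-01,
        -6.74196724e-02],
       [-2.87955921e-04, -2.62245827e-01,  9.65001059e-01,
        -1.42066649e-01],
       [ 0.00000000e+00,  0.00000000e+00,  0.00000000e+00,
         1.00000000e+00]])}
```

View pics/top0.png

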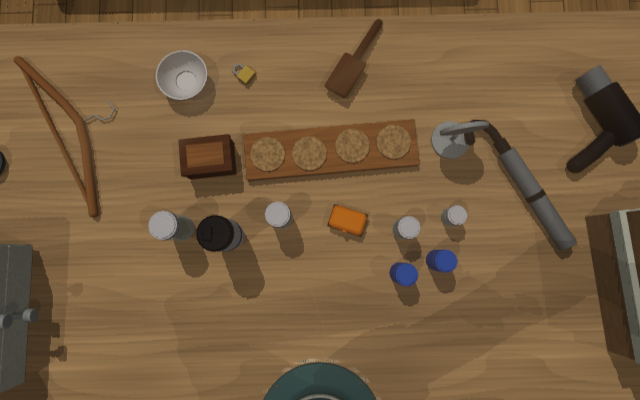

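View pics/side0.png

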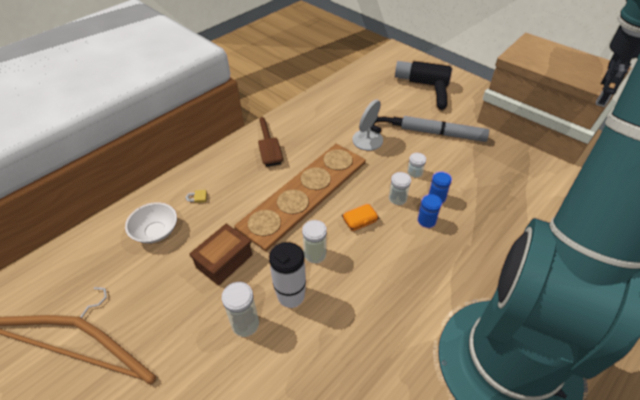

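Top view: silver-capped jars at (163,225), (278,214), (409,228) and (457,215); two blue-capped look-alikes at (404,274) and (442,261). The mug is at (216,233), the mirror foot at (449,140), and the coasters at (268,154), (309,153), (352,145), (394,142). Next I measure positions.

```bash
cat > h.py <<'E'
import numpy as np,cv2
from plant import bot
def world(name,d):
    I=bot.camera_info(name);K=I['intrinsics']
    v,u=np.mgrid[0:400,0:640]
    P=np.stack([(u-K[0,2])/K[0,0]*d,(v-K[1,2])/K[1,1]*d,d],-1)
    return (P-I['t'])@I['R']
def ray(name,u,v,z):
    I=bot.camera_info(name);K=I['intrinsics'];R=I['R'];c=-R.T@I['t']
    r=R.T@np.array([(u-K[0,2])/K[0,0],(v-K[1,2])/K[1,1],1]);return c+r*(z-c[2])/r[2]
E
python3 - <<'E'
from h import *
p=cv2.imread("pics/top0.png")
d=np.load("top0.npy");W=world("top",d)
hsv=cv2.cvtColor(p,cv2.COLOR_BGR2HSV)
def blob(name,u,v,r,cond):
    m=np.zeros((400,640),np.uint8);cv2.circle(m,(u,v),r,255,-1)
    return (m>0)&cond&(d>0)
for n,u,v in(("j1",163,225),("j2",278,214),("j3",409,228),("j4",457,215),("mug",214,233),("b1",404,274),("b2",442,261)):
    z=np.median(W[v-4:v+5,u-4:u+5,2])
    m=blob(n,u,v,24,abs(W[...,2]-z)<0.006)
    k=cv2.connectedComponents(m.astype(np.uint8))[1];m=k==k[v,u]
    vs,us=np.nonzero(m)
    (cx,cy),rr=cv2.minEnclosingCircle(np.stack([us,vs],1).astype(np.float32))
    print(n,round(z,3),us.mean().round(1),vs.mean().round(1),cx,cy,'med xyz',W[m].mean(0).round(4),'ext',np.ptp(W[m],axis=0).round(3), 'ray',ray("top",us.mean(),vs.mean(),z).round(4))
# riser
m=(abs(W[...,2]-0.02)<0.008)&(W[...,0]>0.4);m[:,:240]=0;m[:,425:]=0;m[:110]=0;m[190:]=0
k,l,st,c=cv2.connectedComponentsWithStats(m.astype(np.uint8))
i=1+np.argmax(st[1:,4]);P=W[l==i]
print('riser',cv2.minAreaRect((P[:,:2]*1000).astype(np.float32)),P[:,2].mean())
for n in(("coaster_1","mirror","jar_a_centre")):
  for cam in("top","side"):
    bot.camera(cam)
    print(n,cam,[(np.round(q['extent'],1).tolist(),round(q['conf'],2)) for q in bot.spot_in(n,cam)])
c=cv2.resize(p[105:195,235:495],None,fx=3,fy=3,interpolation=cv2.INTER_CUBIC);cv2.imwrite("pics/crop1.png",c)
c=cv2.resize(p[190:290,140:480],None,fx=2.3,fy=2.3,interpolation=cv2.INTER_CUBIC);cv2.imwrite("pics/crop2.png",c)
E
```

```text
j1 0.123 162.8 225.3 162.64869689941406 225.4070587158203 med xyz [0.437  0.3021 0.1225] ext [0.056 0.056 0.009] ray [0.4369 0.3019 0.1231]
j2 0.099 277.4 214.2 277.3571472167969 214.2142791748047 med xyz [0.456  0.0753 0.0985] ext [0.05  0.052 0.01 ] ray [0.456  0.0753 0.0989]
j3 0.077 408.6 227.5 408.4748229980469 227.63668823242188 med xyz [ 0.4233 -0.1992  0.0766] ext [0.045 0.045 0.01 ] ray [ 0.4233 -0.199   0.0773]
j4 0.058 457.0 215.2 456.94232177734375 215.07691955566406 med xyz [ 0.4485 -0.3099  0.0565] ext [0.041 0.042 0.01 ] ray [ 0.4484 -0.3096  0.0575]
mug 0.161 214.4 233.3 213.95669555664062 233.36219787597656 med xyz [0.4169 0.1894 0.1601] ext [0.067 0.067 0.012] ray [0.4168 0.1892 0.1608]
b1 0.077 406.2 274.7 406.25 274.75 med xyz [ 0.3253 -0.1891  0.0765] ext [0.045 0.046 0.01 ] ray [ 0.3253 -0.189   0.0773]
b2 0.078 445.6 261.0 445.47222900390625 261.0555419921875 med xyz [ 0.3516 -0.2729  0.0766] ext [0.046 0.047 0.009] ray [ 0.3516 -0.2725  0.0776]
riser ((610.6735229492188, -42.01934814453125), (111.13143920898438, 400.4558410644531), 3.788443088531494) 0.02093511860554219
coaster_1 top [([250.5, 138.1, 287.4, 169.2], 0.78), ([297.1, 134.1, 325.8, 171.0], 0.76), ([376.2, 123.8, 408.4, 159.4], 0.62), ([334.6, 130.9, 370.0, 161.0], 0.61)]
coaster_1 side [([244.2, 212.7, 279.3, 237.2], 0.89), ([325.3, 146.7, 349.6, 169.5], 0.7), ([275.3, 189.6, 306.8, 211.8], 0.7)]
mirror top [([427.3, 124.7, 488.6, 157.0], 0.59)]
mirror side [([352.4, 100.1, 385.0, 146.9], 0.6)]
jar_a_centre top [([148.2, 209.3, 193.1, 242.3], 0.87)]
jar_a_centre side [([221.3, 283.0, 258.4, 338.3], 0.83)]
```

```bash
ls pics
```

```text
crop1.png
crop2.png
side0.png
top0.png
```

View pics/crop1.png

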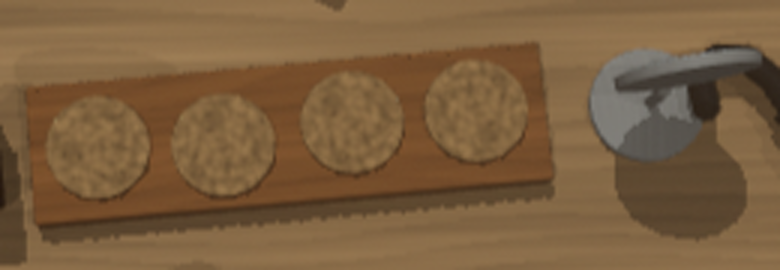

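View pics/crop2.png

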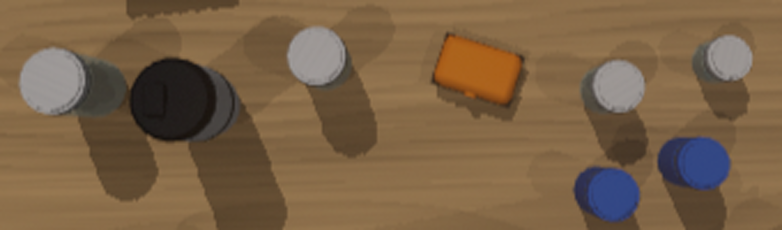

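Run:
```python
from h import *
p=cv2.imread("pics/top0.png");W=world("top",np.load("top0.npy"))
hsv=cv2.cvtColor(p,cv2.COLOR_BGR2HSV)
for u,v in((268,154),(309,153),(352,145),(394,142)):
    g=cv2.GaussianBlur(p,(5,5),0)[...,1].astype(int)
    m=np.zeros((400,640),np.uint8);cv2.circle(m,(u,v),21,1,-1)
    t,_=cv2.threshold(g[m>0].astype(np.uint8),0,255,cv2.THRESH_OTSU)
    b=((g>t)&(m>0)).astype(np.uint8)
    b=cv2.morphologyEx(b,cv2.MORPH_OPEN,np.ones((5,5)));b=cv2.morphologyEx(b,cv2.MORPH_CLOSE,np.ones((7,7)))
    k,l,st,c=cv2.connectedComponentsWithStats(b);i=1+np.argmax(st[1:,4])
    vs,us=np.nonzero(l==i);h=cv2.convexHull(np.stack([us,vs],1));e=cv2.fitEllipse(h)
    print(t,st[i],c[i].round(1),e, 'cent',ray("top",*c[i],.022).round(4),'ell',ray("top",*e[0],.022).round(4),'dz',W[v-5:v+6,u-5:u+6].mean((0,1)).round(4))
z=W[...,2];m=(abs(z-.006)<.006)
for u,v in((445,150),(440,140),(450,155)):print(W[v,u])
```

```text
87.0 [251 137  34  33 888] [267.  153.3] ((266.8499755859375, 153.32122802734375), (32.770423889160156, 34.390419006347656), 67.79564666748047) cent [0.6039 0.1049 0.022 ] ell [0.6038 0.1053 0.022 ] dz [0.6001 0.1015 0.0307]
88.0 [292 137  34  32 872] [308.7 152.4] ((308.7374572753906, 152.37547302246094), (32.598297119140625, 33.886512756347656), 86.12545776367188) cent [0.6036 0.0091 0.022 ] ell [0.6037 0.009  0.022 ] dz [0.602  0.0084 0.0231]
88.0 [336 129  33  32 869] [351.9 144.8] ((351.79473876953125, 145.01483154296875), (32.81734085083008, 33.789276123046875), 104.35082244873047) cent [ 0.6192 -0.0907  0.022 ] ell [ 0.6188 -0.0905  0.022 ] dz [ 0.6184 -0.0908  0.0233]
88.0 [377 125  34  33 870] [393.2 140.9] ((393.216552734375, 140.9152374267578), (32.522438049316406, 33.700286865234375), 104.76717376708984) cent [ 0.6263 -0.1864  0.022 ] ell [ 0.6262 -0.1863  0.022 ] dz [ 0.6233 -0.1878  0.0232]
[ 0.60500656 -0.30853233  0.00955976]
[ 0.62927133 -0.29843139  0.00924605]
[ 0.38087304 -0.00496201  0.92911901]
```

Heights match well: a = (0.437, 0.302), b = (0.456, 0.075), c = (0.423, -0.199), d = (0.448, -0.310). The two blue jars are ruled out. C4 (0.626, -0.186) is by the mirror, then C3 (0.619, -0.0905), C2 (0.604, 0.009) and C1 (0.604, 0.105). I start with d, which goes on C1.

```bash
cat >> h.py <<'E'
from scipy.spatial.transform import Rotation as Ro
def rel(*targets):
    s=bot.state();R=Ro.from_euler('xyz',s['ee_rot'])
    print('t',round(s['time'],2),s['tool_pos'].round(4),np.degrees(s['ee_rot']).round(1),s['force'].round(1),round(s['gripper_width'],4))
    for x,y,z,yaw in targets:
        T=Ro.from_euler('xyz',[np.pi,0,np.radians(yaw)])
        print((x,y,z,yaw),'->',R.inv().apply(np.array([x,y,z])-s['tool_pos']).round(3),np.degrees((R.inv()*T).as_rotvec()).round(1))
E
python3 -c "
from h import *
rel((.4485,-.31,.13,-75),(.4485,-.31,.016,-75))"
```

```text
t 0.7 [ 0.1642 -0.603   0.2313] [180.    0.  -74.8] [0.5 0.1 0.3] 0.0853
(0.4485, -0.31, 0.13, -75) -> [-0.208 -0.351  0.101] [0.  0.  0.2]
(0.4485, -0.31, 0.016, -75) -> [-0.208 -0.351  0.215] [0.  0.  0.2]
```

```bash
python3 -m pendant '[[-0.208,-0.351,0.101,0,0,0,0],[-0.208,-0.351,0.101,0,0,0,0],[-0.208,-0.351,0.101,0,0,0,0],[-0.208,-0.351,0.101,0,0,0,0],[-0.208,-0.351,0.101,0,0,0,0],[-0.208,-0.351,0.101,0,0,0,0],[-0.208,-0.351,0.101,0,0,0,0],[-0.208,-0.351,0.101,0,0,0,0],[-0.208,-0.351,0.101,0,0,0,0],[-0.208,-0.351,0.101,0,0,0,0],[-0.208,-0.351,0.101,0,0,0,0]]'
python3 - <<'E'
from h import *
rel((.4485,-.31,.016,-75))
s=bot.state();p,d=bot.camera("wrist");cv2.imwrite("pics/w1.png",p)
I=bot.camera_info("wrist");K=I['intrinsics'];T=I['tool_from_camera']
R=Ro.from_euler('xyz',s['ee_rot']).as_matrix()
def proj(X):
    q=np.linalg.inv(T)@np.r_[R.T@(np.array(X)-s['tool_pos']),1];return (K@q[:3]/q[2])[:2]
print(proj([.4485,-.31,.056]))
E
```

```text
time: 2.08
tool_pos: [0.4477, -0.311, 0.1305]
ee_rot: [-3.142, -0.0, -1.306]
force: [0.1, -0.2, 0.5]
gripper_width: 0.0851
t 2.08 [ 0.4477 -0.311   0.1305] [-180.    -0.   -74.9] [ 0.1 -0.2  0.5] 0.0851
(0.4485, -0.31, 0.016, -75) -> [-0.001 -0.001  0.114] [-0.  -0.   0.1]
[317.47044984 210.95611525]
```

View pics/w1.png

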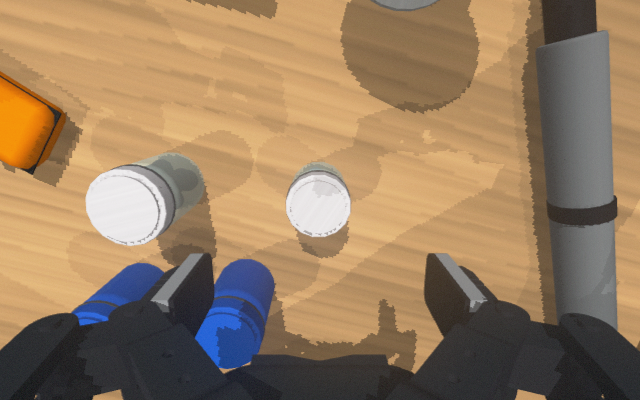

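The wrist view shows d's cap at (318,207), against a predicted (317,211), so they agree to about 2 mm. Descending and gripping.

```bash
python3 -m pendant '[[-0.001,-0.002,0.05,0,0,0,0],[-0.001,-0.002,0.09,0,0,0,0],[-0.001,-0.002,0.114,0,0,0,0],[-0.001,-0.002,0.114,0,0,0,0],[-0.001,-0.002,0.114,0,0,0,120],[-0.001,-0.002,0.114,0,0,0,255],[-0.001,-0.002,0.114,0,0,0,255],[-0.001,-0.002,0.114,0,0,0,255],[-0.001,-0.002,0.114,0,0,0,255],[-0.001,-0.002,0.114,0,0,0,255],[-0.001,-0.002,0.114,0,0,0,255],[-0.001,-0.002,0.114,0,0,0,255]]'; python3 -c "
from h import *
rel((.4485,-.31,.116,-75),(.604,.105,.14,0),(.604,.105,.038,0))"
```

```text
time: 3.62
tool_pos: [0.4504, -0.309, 0.0175]
ee_rot: [-3.141, -0.001, -1.305]
force: [-1.2, 1.6, 13.2]
gripper_width: 0.0417
t 3.62 [ 0.4504 -0.309   0.0175] [-1.799e+02 -1.000e-01 -7.480e+01] [-1.2  1.6 13.2] 0.0417
(0.4485, -0.31, 0.116, -75) -> [ 0.001  0.002 -0.098] [-0.1 -0.1  0.2]
(0.604, 0.105, 0.14, 0) -> [-0.359 -0.257 -0.123] [  0.   -0.1 -74.8]
(0.604, 0.105, 0.038, 0) -> [-0.359 -0.257 -0.021] [  0.   -0.1 -74.8]
```

```bash
python3 -m pendant '[[0,0,-0.05,0,0,0,255],[0,0,-0.1,0,0,0,255],[-0.05,-0.04,-0.123,0,0,-10,255],[-0.1,-0.07,-0.123,0,0,-20,255],[-0.15,-0.105,-0.123,0,0,-30,255],[-0.2,-0.14,-0.123,0,0,-40,255],[-0.25,-0.177,-0.123,0,0,-50,255],[-0.3,-0.214,-0.123,0,0,-60,255],[-0.335,-0.24,-0.123,0,0,-70,255],[-0.359,-0.257,-0.123,0,0,-74.8,255],[-0.359,-0.257,-0.123,0,0,-74.8,255],[-0.359,-0.257,-0.08,0,0,-74.8,255],[-0.359,-0.257,-0.04,0,0,-74.8,255],[-0.359,-0.257,-0.04,0,0,-74.8,255]]'
python3 - <<'E'
from h import *
rel((.604,.105,.038,0))
p,d=bot.camera("side");cv2.imwrite("pics/s2.png",p)
s=bot.state();p,d=bot.camera("wrist");cv2.imwrite("pics/w2.png",p)
E
```

```text
time: 5.38
tool_pos: [0.6019, 0.1034, 0.0542]
ee_rot: [3.14, 0.005, -0.002]
force: [-0.0, 0.4, -1.2]
gripper_width: 0.042
t 5.38 [0.6019 0.1034 0.0542] [ 1.799e+02  3.000e-01 -1.000e-01] [-0.   0.4 -1.2] 0.042
(0.604, 0.105, 0.038, 0) -> [ 0.002 -0.002  0.016] [ 0.1  0.3 -0.1]
```

View pics/w2.png

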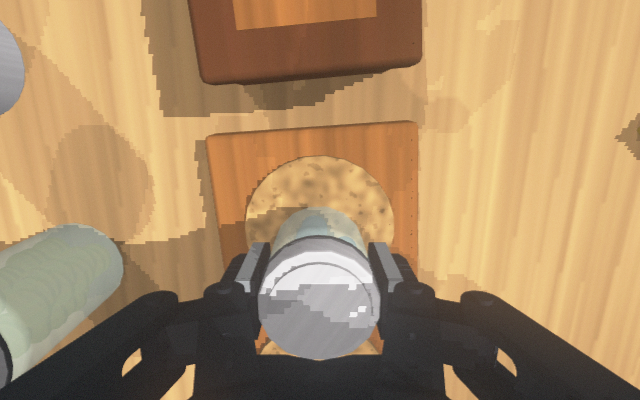

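View pics/s2.png

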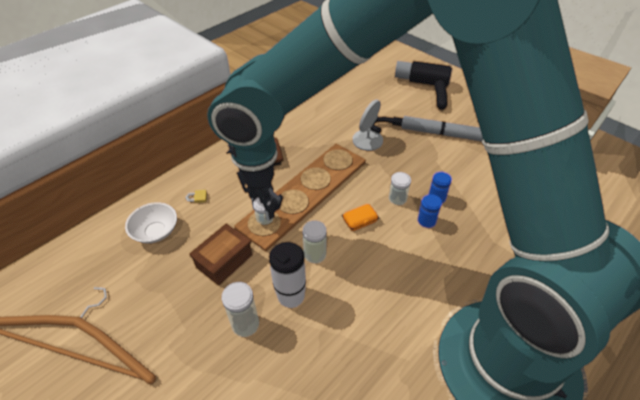

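The wrist view shows d held upright over C1, with the coaster edge at (320,155) centred on the jar at (320,240). Lowering gently.

```bash
python3 -m pendant '[[0.002,-0.002,0.005,0,0,0,255],[0.002,-0.002,0.009,0,0,0,255],[0.002,-0.002,0.012,0,0,0,255],[0.002,-0.002,0.014,0,0,0,255],[0.002,-0.002,0.015,0,0,0,255],[0.002,-0.002,0.015,0,0,0,255]]'; python3 -c "
from h import *
rel((.604,.105,.038,0))"
```

```text
time: 6.22
tool_pos: [0.6055, 0.1073, 0.0412]
ee_rot: [-3.142, 0.0, 0.001]
force: [-1.0, 0.4, -0.5]
gripper_width: 0.0418
t 6.22 [0.6055 0.1073 0.0412] [-180.    0.    0.] [-1.   0.4 -0.5] 0.0418
(0.604, 0.105, 0.038, 0) -> [-0.002  0.002  0.003] [-0.  0.  0.]
```

```bash
python3 -m pendant '[[-0.001,0.002,0.001,0,0,0,255],[-0.001,0.002,0.002,0,0,0,255],[-0.001,0.002,0.002,0,0,0,255]]';python3 -m pendant '[[0,0,0.001,0,0,0,255],[0,0,0.001,0,0,0,255]]'
```

```text
time: 6.6
tool_pos: [0.6045, 0.1049, 0.0396]
ee_rot: [3.141, 0.0, 0.0]
force: [-4.0, -2.4, 7.6]
gripper_width: 0.0418
time: 6.85
tool_pos: [0.6045, 0.1049, 0.0395]
ee_rot: [3.141, -0.0, 0.0]
force: [-11.3, -4.4, 23.6]
gripper_width: 0.0419
```

```bash
python3 -m pendant '[[0,0,-0.001,0,0,0,255],[0,0,-0.001,0,0,0,0],[0,0,-0.001,0,0,0,0],[0,0,-0.001,0,0,0,0],[0,0,-0.001,0,0,0,0],[0,0,-0.001,0,0,0,0],[0,0,-0.03,0,0,0,0],[0,0,-0.08,0,0,0,0],[0,0,-0.12,0,0,0,0],[0,0,-0.12,0,0,0,0]]'
python3 - <<'E'
from h import *
rel((.423,-.199,.15,-75),(.423,-.199,.035,-75))
p,d=bot.camera("wrist");cv2.imwrite("pics/w3.png",p)
E
```

```text
time: 8.1
tool_pos: [0.606, 0.1056, 0.1614]
ee_rot: [-3.141, -0.005, 0.0]
force: [0.6, 0.5, -1.0]
gripper_width: 0.0856
t 8.1 [0.606  0.1056 0.1614] [-180.    -0.3    0. ] [ 0.6  0.5 -1. ] 0.0856
(0.423, -0.199, 0.15, -75) -> [-0.183  0.305  0.01 ] [-0.2 -0.2 75. ]
(0.423, -0.199, 0.035, -75) -> [-0.184  0.305  0.125] [-0.2 -0.2 75. ]
```

View pics/w3.png

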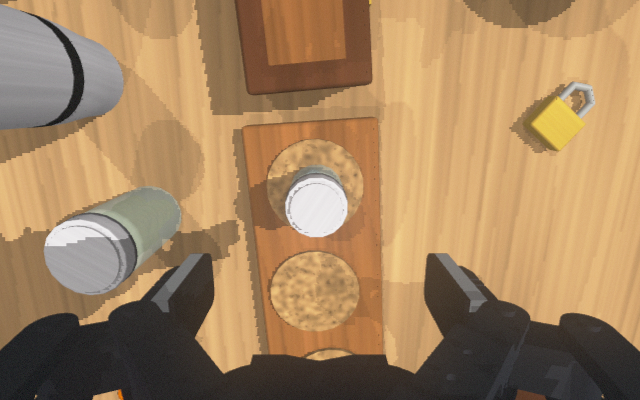

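d stands on C1. Next is c, whose silver cap was at (409,228). Its blue look-alike is about 98 mm nearer the robot.

```bash
python3 -m pendant '[[-0.02,0.04,0,0,0,10,0],[-0.05,0.08,0,0,0,20,0],[-0.08,0.12,0,0,0,30,0],[-0.1,0.17,0,0,0,40,0],[-0.13,0.21,0,0,0,50,0],[-0.15,0.25,0,0,0,60,0],[-0.184,0.305,0.01,0,0,70,0],[-0.184,0.305,0.01,0,0,75,0],[-0.184,0.305,0.01,0,0,75,0],[-0.184,0.305,0.01,0,0,75,0],[-0.184,0.305,0.01,0,0,75,0]]'
python3 - <<'E'
from h import *
rel((.4233,-.199,.031,-75))
s=bot.state();p,d=bot.camera("wrist");cv2.imwrite("pics/w4.png",p)
I=bot.camera_info("wrist");K=I['intrinsics'];T=I['tool_from_camera']
R=Ro.from_euler('xyz',s['ee_rot']).as_matrix()
q=np.linalg.inv(T)@np.r_[R.T@(np.array([.4233,-.199,.076])-s['tool_pos']),1];print(K@q[:3]/q[2])
p,d=bot.camera("top");W=world("top",d);cv2.imwrite("pics/t4.png",p)
m=(abs(W[...,2]-.078)<.006);m[:120]=0;m[165:]=0;m[:,:245]=0;m[:,295:]=0
print(m.sum(),W[m].mean(0),np.ptp(W[m],axis=0))
E
```

```text
time: 9.52
tool_pos: [0.421, -0.1992, 0.1481]
ee_rot: [3.141, 0.0, -1.306]
force: [0.8, -0.1, 0.4]
gripper_width: 0.0854
t 9.53 [ 0.421  -0.1992  0.1481] [180.    0.  -74.8] [ 0.8 -0.1  0.4] 0.0854
(0.4233, -0.199, 0.031, -75) -> [ 0.    -0.002  0.117] [0.  0.  0.2]
[319.34751741 210.11911782   1.        ]
298 [0.60246902 0.10260794 0.07842771] [0.04254815 0.0410652  0.00994562]
```

View pics/w4.png

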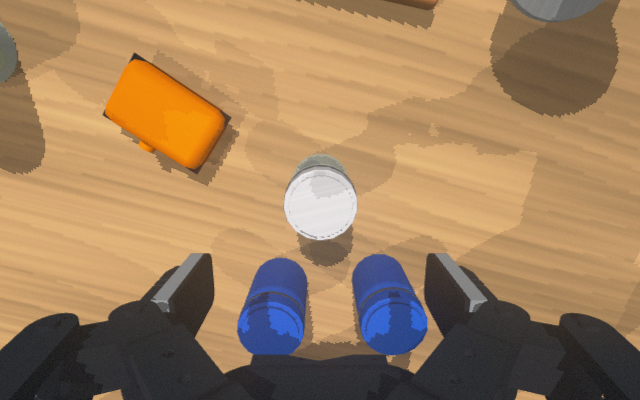

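The cap of c is at (320,206), as expected. The placed d reads (0.6025, 0.1026), 3 mm from the middle of C1. Descending on c.

```bash
python3 -m pendant '[[0,-0.003,0.05,0,0,0,0],[0,-0.003,0.09,0,0,0,0],[0,-0.003,0.117,0,0,0,0],[0,-0.003,0.117,0,0,0,0],[0,-0.003,0.117,0,0,0,120],[0,-0.003,0.117,0,0,0,255],[0,-0.003,0.117,0,0,0,255],[0,-0.003,0.117,0,0,0,255],[0,-0.003,0.117,0,0,0,255],[0,-0.003,0.117,0,0,0,255],[0,-0.003,0.117,0,0,0,255]]'; python3 -c "
from h import *
rel((.604,.009,.16,0),(.604,.009,.065,0))"
```

```text
time: 11.0
tool_pos: [0.4243, -0.1993, 0.0326]
ee_rot: [-3.14, -0.001, -1.309]
force: [-3.7, 1.1, 15.4]
gripper_width: 0.0466
t 11.0 [ 0.4243 -0.1993  0.0326] [-1.799e+02 -1.000e-01 -7.500e+01] [-3.7  1.1 15.4] 0.0466
(0.604, 0.009, 0.16, 0) -> [-0.154 -0.228 -0.127] [ -0.   -0.1 -75. ]
(0.604, 0.009, 0.065, 0) -> [-0.155 -0.228 -0.032] [ -0.   -0.1 -75. ]
```

```bash
python3 -m pendant '[[0,0,-0.05,0,0,0,255],[0,0,-0.1,0,0,0,255],[-0.03,-0.04,-0.127,0,0,-10,255],[-0.06,-0.08,-0.127,0,0,-20,255],[-0.08,-0.12,-0.127,0,0,-30,255],[-0.11,-0.16,-0.127,0,0,-40,255],[-0.13,-0.19,-0.127,0,0,-50,255],[-0.145,-0.21,-0.127,0,0,-60,255],[-0.154,-0.228,-0.127,0,0,-70,255],[-0.154,-0.228,-0.127,0,0,-75,255],[-0.154,-0.228,-0.1,0,0,-75,255],[-0.154,-0.228,-0.06,0,0,-75,255],[-0.154,-0.228,-0.032,0,0,-75,255],[-0.154,-0.228,-0.032,0,0,-75,255],[-0.154,-0.228,-0.032,0,0,-75,255]]'; python3 -c "
from h import *
rel((.604,.009,.0545,0))"
```

```text
time: 12.88
tool_pos: [0.6046, 0.0089, 0.0648]
ee_rot: [3.142, -0.002, 0.001]
force: [0.6, -0.7, -0.6]
gripper_width: 0.0469
t 12.88 [0.6046 0.0089 0.0648] [ 1.8e+02 -1.0e-01  0.0e+00] [ 0.6 -0.7 -0.6] 0.0469
(0.604, 0.009, 0.0545, 0) -> [-0.001 -0.     0.01 ] [ 0.  -0.1  0. ]
```

```bash
python3 -m pendant '[[0,0,0.004,0,0,0,255],[0,0,0.007,0,0,0,255],[0,0,0.009,0,0,0,255],[0,0,0.009,0,0,0,255]]';python3 -m pendant '[[0,0,0.001,0,0,0,255],[0,0,0.001,0,0,0,255]]'
```

```text
time: 13.38
tool_pos: [0.604, 0.0087, 0.0548]
ee_rot: [3.141, -0.0, 0.0]
force: [-3.5, -1.6, 7.1]
gripper_width: 0.0469
time: 13.62
tool_pos: [0.604, 0.0087, 0.0547]
ee_rot: [3.141, -0.0, 0.0]
force: [-10.6, -1.2, 24.3]
gripper_width: 0.0466
```

Contact. Releasing and retreating.

```bash
python3 -m pendant '[[0,0,-0.001,0,0,0,255],[0,0,-0.001,0,0,0,0],[0,0,-0.001,0,0,0,0],[0,0,-0.001,0,0,0,0],[0,0,-0.001,0,0,0,0],[0,0,-0.001,0,0,0,0],[0,0,-0.03,0,0,0,0],[0,0,-0.08,0,0,0,0],[0,0,-0.13,0,0,0,0],[0,0,-0.13,0,0,0,0]]'; python3 -c "
from h import *
rel((.456,.0753,.185,0),(.456,.0753,.06,0))"
```

```text
time: 14.88
tool_pos: [0.6056, 0.0091, 0.1871]
ee_rot: [3.141, -0.006, 0.0]
force: [0.3, -0.4, -0.1]
gripper_width: 0.0852
t 14.88 [0.6056 0.0091 0.1871] [180.   -0.3   0. ] [ 0.3 -0.4 -0.1] 0.0852
(0.456, 0.0753, 0.185, 0) -> [-0.15  -0.066  0.001] [ 0.  -0.3  0. ]
(0.456, 0.0753, 0.06, 0) -> [-0.15  -0.066  0.126] [ 0.  -0.3  0. ]
```

```bash
python3 -m pendant '[[-0.05,-0.022,0,0,0,10,0],[-0.1,-0.044,0,0,0,20,0],[-0.15,-0.066,0,0,0,30,0],[-0.15,-0.066,0,0,0,40,0],[-0.15,-0.066,0,0,0,50,0],[-0.15,-0.066,0,0,0,60,0],[-0.15,-0.066,0,0,0,70,0],[-0.15,-0.066,0,0,0,80,0],[-0.15,-0.066,0,0,0,90,0],[-0.15,-0.066,0,0,0,90,0],[-0.15,-0.066,0,0,0,90,0]]'
python3 - <<'E'
from h import *
rel((.456,.0753,.051,-90))
s=bot.state();p,d=bot.camera("wrist");cv2.imwrite("pics/w5.png",p)
I=bot.camera_info("wrist");K=I['intrinsics'];T=I['tool_from_camera']
R=Ro.from_euler('xyz',s['ee_rot']).as_matrix()
q=np.linalg.inv(T)@np.r_[R.T@(np.array([.456,.0753,.098])-s['tool_pos']),1];print(K@q[:3]/q[2])
p,d=bot.camera("top");cv2.imwrite("pics/t5.png",p)
E
```

```text
time: 16.25
tool_pos: [0.4537, 0.0747, 0.1831]
ee_rot: [3.141, -0.0, -1.566]
force: [0.1, -0.6, 0.1]
gripper_width: 0.0854
t 16.25 [0.4537 0.0747 0.1831] [180.   -0.  -89.7] [ 0.1 -0.6  0.1] 0.0854
(0.456, 0.0753, 0.051, -90) -> [-0.001 -0.002  0.132] [ 0.  -0.   0.3]
[318.24230437 204.39080212   1.        ]
```

View pics/w5.png

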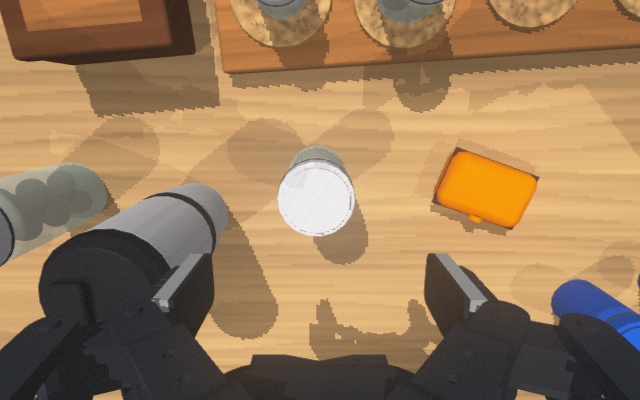

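b's cap is at (316,200), as predicted. I add 20° of yaw to keep the left finger clear of the mug, then descend.

```bash
python3 -m pendant '[[-0.001,-0.003,0,0,0,10,0],[-0.001,-0.003,0,0,0,20,0],[-0.001,-0.003,0.05,0,0,20,0],[-0.001,-0.003,0.09,0,0,20,0],[-0.001,-0.003,0.12,0,0,20,0],[-0.001,-0.003,0.132,0,0,20,0],[-0.001,-0.003,0.132,0,0,20,0],[-0.001,-0.003,0.132,0,0,20,120],[-0.001,-0.003,0.132,0,0,20,255],[-0.001,-0.003,0.132,0,0,20,255],[-0.001,-0.003,0.132,0,0,20,255],[-0.001,-0.003,0.132,0,0,20,255],[-0.001,-0.003,0.132,0,0,20,255]]'; python3 -c "
from h import *
rel((.619,-.0905,.19,0),(.619,-.0905,.085,0))"
```

```text
time: 17.98
tool_pos: [0.4576, 0.0759, 0.0524]
ee_rot: [-3.14, 0.001, -1.919]
force: [-1.1, -0.0, 10.2]
gripper_width: 0.0517
t 17.98 [0.4576 0.0759 0.0524] [-179.9    0.  -110. ] [-1.1 -0.  10.2] 0.0517
(0.619, -0.0905, 0.19, 0) -> [ 0.101 -0.209 -0.137] [-1.0e-01 -1.0e-01 -1.1e+02]
(0.619, -0.0905, 0.085, 0) -> [ 0.101 -0.209 -0.032] [-1.0e-01 -1.0e-01 -1.1e+02]
```

```bash
python3 -m pendant '[[0,0,-0.05,0,0,0,255],[0,0,-0.1,0,0,0,255],[0,0,-0.137,0,0,-10,255],[0.02,-0.04,-0.137,0,0,-20,255],[0.04,-0.08,-0.137,0,0,-30,255],[0.06,-0.12,-0.137,0,0,-40,255],[0.08,-0.16,-0.137,0,0,-50,255],[0.09,-0.19,-0.137,0,0,-60,255],[0.101,-0.209,-0.137,0,0,-70,255],[0.101,-0.209,-0.137,0,0,-80,255],[0.101,-0.209,-0.137,0,0,-90,255],[0.101,-0.209,-0.137,0,0,-100,255],[0.101,-0.209,-0.137,0,0,-110,255],[0.101,-0.209,-0.1,0,0,-110,255],[0.101,-0.209,-0.06,0,0,-110,255],[0.101,-0.209,-0.032,0,0,-110,255],[0.101,-0.209,-0.032,0,0,-110,255],[0.101,-0.209,-0.032,0,0,-110,255]]'; python3 -c "
from h import *
rel((.619,-.0905,.0746,0))"
```

```text
time: 20.23
tool_pos: [0.6194, -0.0906, 0.0848]
ee_rot: [3.141, -0.001, 0.0]
force: [-0.6, 0.0, -2.6]
gripper_width: 0.0518
t 20.23 [ 0.6194 -0.0906  0.0848] [ 1.8e+02 -1.0e-01  0.0e+00] [-0.6  0.  -2.6] 0.0518
(0.619, -0.0905, 0.0746, 0) -> [-0.   -0.    0.01] [ 0.  -0.1  0. ]
```

```bash
python3 -m pendant '[[0,0,0.004,0,0,0,255],[0,0,0.007,0,0,0,255],[0,0,0.009,0,0,0,255],[0,0,0.009,0,0,0,255]]';python3 -m pendant '[[0,0,0.001,0,0,0,255],[0,0,0.001,0,0,0,255]]'
```

```text
time: 20.72
tool_pos: [0.6188, -0.0907, 0.0745]
ee_rot: [3.141, -0.0, 0.0]
force: [-2.7, -0.3, 2.7]
gripper_width: 0.0518
time: 20.98
tool_pos: [0.6189, -0.0907, 0.0744]
ee_rot: [3.141, -0.0, 0.0]
force: [-9.9, -1.3, 18.7]
gripper_width: 0.0519
```

```bash
python3 -m pendant '[[0,0,-0.001,0,0,0,255],[0,0,-0.001,0,0,0,0],[0,0,-0.001,0,0,0,0],[0,0,-0.001,0,0,0,0],[0,0,-0.001,0,0,0,0],[0,0,-0.001,0,0,0,0],[0,0,-0.03,0,0,0,0],[0,0,-0.08,0,0,0,0],[0,0,-0.13,0,0,0,0],[0,0,-0.17,0,0,0,0],[0,0,-0.17,0,0,0,0]]'; python3 -c "
from h import *
rel((.437,.302,.24,0))"
```

```text
time: 22.35
tool_pos: [0.62, -0.0905, 0.2464]
ee_rot: [3.141, -0.005, 0.0]
force: [0.8, 0.5, -0.7]
gripper_width: 0.0855
t 22.35 [ 0.62   -0.0905  0.2464] [179.9  -0.3   0. ] [ 0.8  0.5 -0.7] 0.0855
(0.437, 0.302, 0.24, 0) -> [-0.183 -0.393  0.005] [ 0.1 -0.3  0. ]
```

```bash
python3 -m pendant '[[-0.02,-0.06,0,0,0,0,0],[-0.04,-0.12,0,0,0,0,0],[-0.07,-0.18,0,0,0,0,0],[-0.1,-0.23,0,0,0,0,0],[-0.13,-0.29,0,0,0,0,0],[-0.16,-0.34,0,0,0,0,0],[-0.183,-0.393,0,0,0,0,0],[-0.183,-0.393,0,0,0,0,0],[-0.183,-0.393,0,0,0,0,0],[-0.183,-0.393,0,0,0,0,0]]'
python3 - <<'E'
from h import *
rel((.437,.302,.075,0))
s=bot.state();p,d=bot.camera("wrist");cv2.imwrite("pics/w6.png",p)
I=bot.camera_info("wrist");K=I['intrinsics'];T=I['tool_from_camera']
R=Ro.from_euler('xyz',s['ee_rot']).as_matrix()
q=np.linalg.inv(T)@np.r_[R.T@(np.array([.437,.302,.122])-s['tool_pos']),1];print(K@q[:3]/q[2])
p,d=bot.camera("top");cv2.imwrite("pics/t6.png",p)
E
```

```text
time: 23.6
tool_pos: [0.4361, 0.3012, 0.2429]
ee_rot: [3.141, 0.0, -0.001]
force: [-0.1, 0.0, -0.3]
gripper_width: 0.0855
t 23.6 [0.4361 0.3012 0.2429] [ 1.8e+02  0.0e+00 -1.0e-01] [-0.1  0.  -0.3] 0.0855
(0.437, 0.302, 0.075, 0) -> [ 0.001 -0.001  0.168] [ 0.   0.  -0.1]
[318.48633072 192.2952905    1.        ]
```

View pics/w6.png

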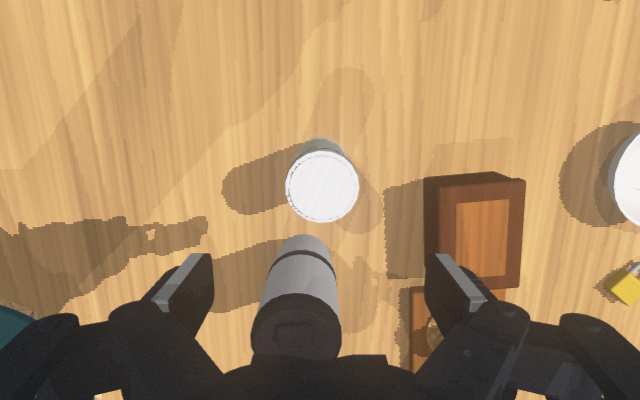

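View pics/t6.png

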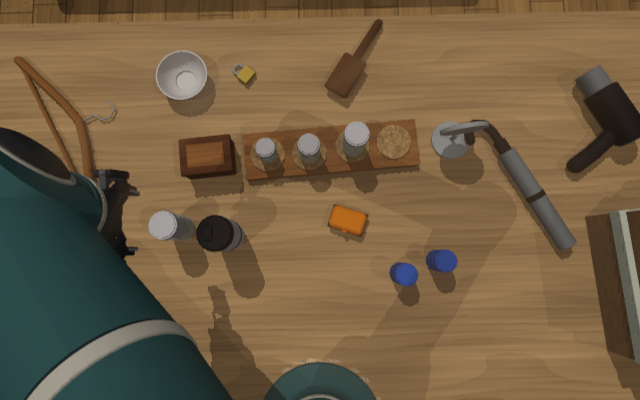

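a's cap is at (322,186), within 3 mm of the prediction. The top view shows d, c and b standing on C1 to C3. Descending on a.

```bash
python3 -m pendant '[[0.002,-0.003,0.05,0,0,0,0],[0.002,-0.003,0.1,0,0,0,0],[0.002,-0.003,0.14,0,0,0,0],[0.002,-0.003,0.162,0,0,0,0],[0.002,-0.003,0.162,0,0,0,0],[0.002,-0.003,0.162,0,0,0,120],[0.002,-0.003,0.162,0,0,0,255],[0.002,-0.003,0.162,0,0,0,255],[0.002,-0.003,0.162,0,0,0,255],[0.002,-0.003,0.162,0,0,0,255],[0.002,-0.003,0.162,0,0,0,255]]'; python3 -c "
from h import *
rel((.626,-.186,.29,0),(.626,-.186,.115,0))"
```

```text
time: 25.08
tool_pos: [0.4383, 0.3056, 0.0828]
ee_rot: [-3.141, -0.002, 0.0]
force: [-1.3, -1.2, 9.0]
gripper_width: 0.0568
t 25.07 [0.4383 0.3056 0.0828] [-1.8e+02 -1.0e-01  0.0e+00] [-1.3 -1.2  9. ] 0.0568
(0.626, -0.186, 0.29, 0) -> [ 0.188  0.492 -0.207] [-0.  -0.1  0. ]
(0.626, -0.186, 0.115, 0) -> [ 0.188  0.492 -0.032] [-0.  -0.1  0. ]
```

```bash
python3 -m pendant '[[0,0,-0.05,0,0,0,255],[0,0,-0.1,0,0,0,255],[0,0,-0.15,0,0,0,255],[0,0,-0.207,0,0,0,255],[0.02,0.05,-0.207,0,0,0,255],[0.04,0.1,-0.207,0,0,0,255],[0.06,0.15,-0.207,0,0,0,255],[0.08,0.2,-0.207,0,0,0,255],[0.1,0.25,-0.207,0,0,0,255],[0.12,0.3,-0.207,0,0,0,255],[0.14,0.35,-0.207,0,0,0,255],[0.16,0.4,-0.207,0,0,0,255],[0.18,0.45,-0.207,0,0,0,255],[0.188,0.49,-0.207,0,0,0,255],[0.188,0.49,-0.207,0,0,0,255],[0.188,0.49,-0.207,0,0,0,255]]'
python3 - <<'E'
from h import *
rel((.626,-.184,.115,0))
p,d=bot.camera("side");cv2.imwrite("pics/s7.png",p)
E
```

```text
time: 27.08
tool_pos: [0.6257, -0.1839, 0.2887]
ee_rot: [-3.141, -0.0, 0.001]
force: [-0.8, 1.2, -3.7]
gripper_width: 0.0567
t 27.07 [ 0.6257 -0.1839  0.2887] [-1.8e+02 -0.0e+00  1.0e-01] [-0.8  1.2 -3.7] 0.0567
(0.626, -0.184, 0.115, 0) -> [0.    0.    0.174] [-0.  -0.   0.1]
```

View pics/s7.png

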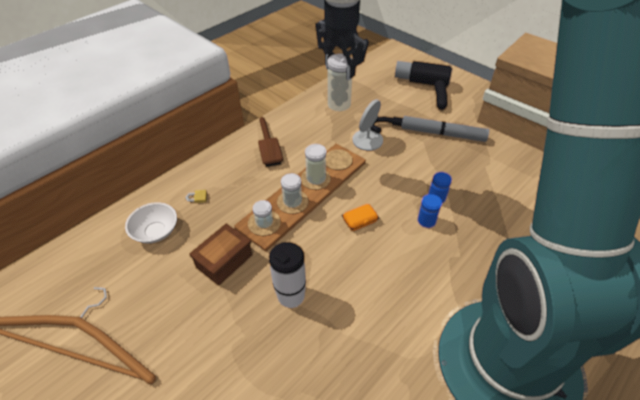

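The side view shows a held upright at (338,85) and the mug unmoved at (288,275). Lowering to about 10 mm above the cork.

```bash
python3 -m pendant '[[0,0,0.05,0,0,0,255],[0,0,0.09,0,0,0,255],[0,0,0.13,0,0,0,255],[0,0,0.155,0,0,0,255],[0,0,0.17,0,0,0,255],[0,0,0.174,0,0,0,255],[0,0,0.174,0,0,0,255],[0,0,0.174,0,0,0,255]]'; python3 -c "
from h import *
rel((.626,-.184,.105,0))"
```

```text
time: 28.12
tool_pos: [0.6263, -0.1846, 0.1153]
ee_rot: [3.141, -0.001, 0.0]
force: [-0.4, -0.3, -4.1]
gripper_width: 0.0572
t 28.12 [ 0.6263 -0.1846  0.1153] [ 1.8e+02 -1.0e-01  0.0e+00] [-0.4 -0.3 -4.1] 0.0572
(0.626, -0.184, 0.105, 0) -> [-0.    -0.001  0.01 ] [ 0.  -0.1  0. ]
```

```bash
python3 -m pendant '[[0,0,0.004,0,0,0,255],[0,0,0.007,0,0,0,255],[0,0,0.009,0,0,0,255],[0,0,0.009,0,0,0,255]]';python3 -m pendant '[[0,0,0.001,0,0,0,255],[0,0,0.001,0,0,0,255]]'
```

```text
time: 28.62
tool_pos: [0.6258, -0.1846, 0.1051]
ee_rot: [-3.141, 0.0, 0.001]
force: [0.5, -0.2, -1.8]
gripper_width: 0.0569
time: 28.88
tool_pos: [0.6259, -0.1846, 0.1048]
ee_rot: [3.141, -0.0, 0.0]
force: [-2.6, 0.3, 4.7]
gripper_width: 0.0566
```

Contact at 4.7 N. Releasing, rising, and moving clear for a final look.

```bash
python3 -m pendant '[[0,0,0,0,0,0,0],[0,0,0,0,0,0,0],[0,0,0,0,0,0,0],[0,0,0,0,0,0,0],[0,0,0,0,0,0,0],[0,0,-0.03,0,0,0,0],[0,0,-0.08,0,0,0,0],[0,0,-0.13,0,0,0,0],[0,0,-0.18,0,0,0,0],[-0.06,0.02,-0.18,0,0,0,0],[-0.12,0.04,-0.18,0,0,0,0],[-0.18,0.1,-0.18,0,0,0,0],[-0.2,0.15,-0.18,0,0,0,0],[-0.2,0.2,-0.18,0,0,0,0],[-0.2,0.2,-0.18,0,0,0,0],[-0.2,0.2,-0.18,0,0,0,0]]'
python3 - <<'E'
from h import *
p,d=bot.camera("top");cv2.imwrite("pics/t8.png",p);W=world("top",d)
C=dict(a=(.626,-.1863),b=(.619,-.0905),c=(.604,.009),d=(.604,.105),m=(.4169,.1894))
for n,h in dict(a=.144,b=.12,c=.098,d=.078,m=.161).items():
    c=np.array(C[n]);m=(abs(W[...,2]-h)<.006)&(np.hypot(W[...,0]-c[0],W[...,1]-c[1])<.045)
    P=W[m].mean(0);print(n,P.round(4),np.ptp(W[m],axis=0).round(3),'off mm',((P[:2]-c)*1000).round(1))
p,d=bot.camera("side");cv2.imwrite("pics/s8.png",p)
E
```

```text
time: 30.88
tool_pos: [0.4261, -0.3842, 0.2841]
ee_rot: [-3.141, -0.0, 0.001]
force: [0.6, 0.4, -0.5]
gripper_width: 0.0854
a [ 0.6238 -0.1852  0.1447] [0.057 0.057 0.012] off mm [-2.2  1.1]
b [ 0.6159 -0.0917  0.1205] [0.052 0.052 0.011] off mm [-3.1 -1.2]
c [0.602  0.008  0.0984] [0.046 0.045 0.01 ] off mm [-2. -1.]
d [0.6025 0.1025 0.0784] [0.043 0.041 0.009] off mm [-1.5 -2.5]
m [0.4168 0.1895 0.1602] [0.067 0.067 0.012] off mm [-0.1  0.1]
```

View pics/t8.png

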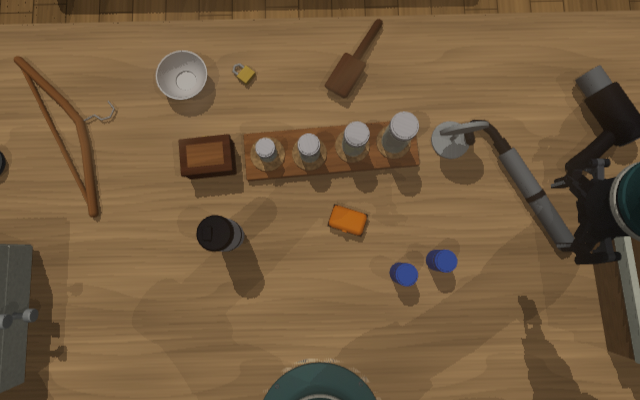

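View pics/s8.png

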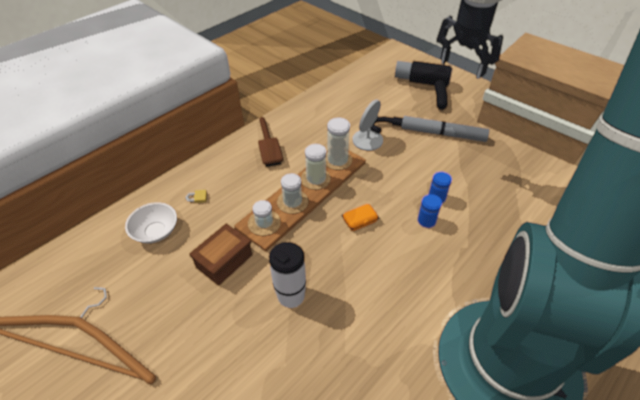

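All four jars stand in descending order away from the mirror, within about 3 mm of the coaster middles. The mug hasn't moved and the gripper is clear and free of contact.

```bash
python3 -c "
from plant import bot
print(bot.sign_off())"
```

```text
the job is handed in; nothing more can be done
None
```

All four jars now stand upright on the coasters in order of height, tallest next to the mirror and shortest at the far end. I handed the job in at about 31 s of the 109 s allowed. Sign-off gives no verdict.

- **Placing:** In the last top-camera check, each jar's centre was 2–4 mm from its coaster's middle (13 mm allowed). The cap heights matched jars standing on the cork.
- **Set-down force:** I felt for contact before each release, and the set-down force stayed at or below about 24 N.
- **Mug and look-alikes:** The mug was within 0.2 mm of where it started. I did not touch the blue look-alikes.
- **Disagreements:** The wrist and top cameras differed by 2–4 mm, which is about their calibration error. No check failed.

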